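Slide the battery cover on until it clicks

ROBOT

A 7-joint arm with a two-finger parallel gripper is mounted at the origin on a cart in front of the work surface, level with it; the furniture and walls round the work are solid. World frame = base frame: x ahead of the robot, y to its left, z up, the work surface at z = 0. Lengths are in m, angles in rad, forces in N, time in s.
With the tool pointing down it reaches from about 0.425 to 1.025 m from the base axis. Payload 9.4 kg.
Tool frame: the origin (TCP) lies on the mounting face of the last link; the fingertips stand 173 mm ahead of it and the grasp point (between the pads) lies 155 mm ahead of it; x points along the fingers, y is the direction in which the jaws open and shut, and the axes are right-handed (so a half turn about x gives the same grasp; the last joint's range is limited). The gripper opens to 85 mm and grips with 20 to 120 N. Pads are 22 mm wide; open, the fingers measure 114 mm over their backs; the gripper's body (76 mm by 85 mm) begins 54 mm behind the grasp point. The pads swing forward as they close: fully open they stand 13 mm farther back than shut.
Start: joints at [1.137, 0.599, -0.003, 1.599, 0.002, 0.943, -0.08], TCP at [0.253, -0.679, 0.405] pointing down, gripper open.
Joint ranges: [-2.57, 2.57], [-0.35, 1.97], [-1.29, 1.29], [0.11, 2.56], [-1.05, 4.19], [0.11, 1.86], [-2.63, 2.63]. Speed limits (rad/s): [2.22, 2.22, 3.01, 3.01, 3.14, 3.14, 3.14].

INTERFACE

Orientations are given as [roll, pitch, yaw] about the fixed x, y, z axes, in that order (R = Rz(yaw) Ry(pitch) Rx(roll)).
In Python, from plant import bot gives the robot as it stands. The module is installed in compiled form; this text tells all that it offers.
- The arm moves only by the tool move_arm, never from a script. Its argument "moves" is a list of rows, each an object with "xyz": the shift along the tool's x, y, z in m, a list of three; "twist": the turn about the tool's x in rad; "grip": the gripper's target within -1 to 1 (fully open at 1, half-way at 0, shut at -1). A call has 1 to 20 rows; each row shifts and turns the commanded pose from where the row before left it, along the tool's axes as they then stand; what a row does not reach is not made up. A row lasts 1/8 s, in which the tool goes at most 62.5 mm and 10.7 degrees, less where a joint would pass 70% of its speed; a pose out of reach is approached as far as the arm can. A call with a gripper value outside its range is refused whole. The fingers move at their own pace and stop on an object; "squeeze" is the grip in N (left out, the last holds). Time passes only in rows, so rows that do not move let the fingers close. It gives the time, the measured TCP pose, the force and the opening at its end, in the units of the state.
- bot.get_state(): the state, without advancing time (a new reading comes with each control period).
- bot.grab_frame(name): name is "scene" or "top" or "wrist"; returns a dict with "pixels" (420x560x3 uint8, red, green, blue), "fx", "fy", "cx", "cy" (pixels), "k1" (the pictures are not rectified: a ray, as slopes to the right and down, at radius r is drawn at 1 + k1 r^2 times it, then the intrinsics apply), "world_to_cam" (4x4, takes a point from world to camera coordinates); the wrist camera has in their place "hand_eye" (4x4, takes a point from camera to tool coordinates, whose origin is the TCP and whose axes are the tool frame's). Camera axes: x right, y down, z forward; pixel columns grow to the right and rows downward; lengths in m; the calibration is good to about 2 mm. A picture is of the moment at which its call begins: read the wrist's pose just before it. There is no depth.
- bot.hand_in(): hands the job in, once; it reports no verdict.
The state is a dict: "t": time; "qpos": joint angles; "qd": joint speeds; "tau": joint torques, N m; "tool_pos": TCP position; "tcp_rot": TCP orientation; "force": force on the tool from outside, world axes, zero at the start; "torque": the same for the moment, N m; "opening": finger opening in m.
Only numpy, scipy, OpenCV 4.12 (cv2) and the standard library are available. Lean on these libraries where they do the work, as an engineer would, in place of code of your own. Each camera call takes 0.05 s, during which the arm holds its last target.

TASK

Fit the loose cover onto the battery box: lay it flat on the rails at the open end with its flexible tab leading, then slide it under the lips until the tab clicks behind the ledge bar, so that it stays shut on its own when you let go. Push gently, only as far as the click, without forcing it on against the end stop, and leave the other things on the bench where they are.

Things in the scene. Friction and masses are not known exactly. Their poses are not given: they have to be found in the camera images.
- battery_box: fixed grey battery box, 180 mm long (x), 101 wide over the guides, three white cells in its open bay. Origin: centre of its underside, box from x -87 to +93; z up, +x the closing direction. Rail floor 34 mm over the bench, rail sides at y +-39.7 with guides flaring outward above them to 53 mm height from x -86 to +5; past that, lips roof the rails (y beyond +-32.5, underside 40 mm high)
- rail_entry (a point): point on the box: where the cover's origin is when laid on the open part of the rails (box x -40, y 0, z 34 mm); axes as the box's
- latch_mid (a point): point on the box: middle of where the cover's origin is when latched (box x 9.5, z 34 mm). The aluminium keeper at the box's +x end (ledge bar with sloped lead-in, top 46 mm high) is set differently each time, so the click comes up to 8 mm before or after this point and must be felt: the push rises to 8 to 13 N, then a drop of several N. End stop 2 mm past the latched place
- cover: loose grey cover, about 0.12 kg: plate 90 (x) x 76 (y) x 4 mm, at its +x edge a flexible tab 20 wide, 23 long with a 5 mm hook standing up at its end (x 65). Origin: centre of the plate's underside; z up, +x (tab) leads. From 26 mm before latching two spring prongs in the box push it back out with 1 to 5 N, down to 20 mm or more short, unless latched. Once under the lips, a push over about 20 N is forcing it
- rib_top (a point): point on the cover: centre of the top of its upright grip rib (36 mm long in x, 12 thick in y; top 30 mm above the cover's underside, 26 above its plate; centre at cover x -12, y 0)
- lens_tube: bystander, to be left alone: black lens tube standing on end, 30 mm across, 45 mm tall; origin at the centre of its underside
- mirror_mount: bystander, to be left alone: black mirror mount on a short post, 44x39x69 mm; origin at the centre of its underside
- post_holder: bystander, to be left alone: black post holder with brass thumb screw, 32x47x86 mm; origin at the centre of its underside
- stepper: bystander, to be left alone: black stepper motor, 42x72x50 mm; origin at the centre of its underside
- hex_driver: bystander, to be left alone: ball-end driver with black handle, 193 mm long; origin at the centre of its underside
- beam_block: bystander, to be left alone: black finned beam block, 26x50x58 mm; origin at the centre of its underside
- tape_roll: bystander, to be left alone: roll of amber tape lying flat, 70 mm across, 18 mm tall; origin at the centre of its underside
Mind the look-alikes: they are no part of the job. What is shaped like the battery_box but blue is not meant.

How it is judged:
By the outcome, as a careful person would: the job done as asked, in the order asked, and still so for the second after the job is handed in, with the robot touching nothing.
It also fails if it takes over 72 s, if anything falls off the work surface, if the arm or the gripper's body presses on something with over 40 N, if the wrist force passes 120 N, or if a joint passes its speed limit or range.

## Working session

There is one attempt and no reset: what is moved stays moved. The work goes in short steps, Python scripts to look and compute and a tool call to move; the robot and the scene stay as the last step left them, time stands still between calls to the robot, and variables do not carry over. Pictures are saved under pics/ and viewed, and the job is handed in when it is done.

Besides the shell and the picture viewer there is one more tool, called by a JSON object that holds its "name" and its "arguments". move_arm: Moves the arm, as the interface text tells. Its arguments: {"type":"object","properties":{"moves":{"type":"array","items":{"type":"object","properties":{"xyz":{"type":"array","items":{"type":"number"}},"twist":{"type":"number"},"grip":{"type":"number"}}}},"squeeze":{"type":"number"}},"required":["moves"]}

```bash
mkdir -p pics
cat > h.py <<'E'
import numpy as np, cv2
from plant import bot
def grab(name,out=None):
    s=bot.get_state(); f=bot.grab_frame(name)
    if out: cv2.imwrite('pics/'+out,f['pixels'][:,:,::-1])
    return s,f
E
python3 - <<'E'
from h import *
for n in ['scene','top','wrist']:
    s,f=grab(n,n+'0.png')
    print({k:(np.round(v,3).tolist() if not isinstance(v,float) else v) for k,v in f.items() if k!='pixels'})
print(s)
E
```

```text
{'fx': 386.6502094102222, 'fy': 386.6502094102222, 'cx': 280.3271108745029, 'cy': 203.55010730929956, 'k1': -0.01605378406081713, 'world_to_cam': [[0.904, -0.428, 0.004, -0.517], [-0.234, -0.501, -0.833, 0.144], [0.359, 0.752, -0.553, 1.339], [0.0, 0.0, 0.0, 1.0]]}
{'fx': 524.6617103171629, 'fy': 524.6617103171629, 'cx': 281.07284639003535, 'cy': 211.780243437378, 'k1': -0.1682583099673409, 'world_to_cam': [[-0.148, -0.989, -0.007, -0.006], [-0.946, 0.144, -0.29, 0.547], [0.288, -0.036, -0.957, 1.624], [0.0, 0.0, 0.0, 1.0]]}
{'fx': 368.45125137471956, 'fy': 368.45125137471956, 'cx': 279.7543346809369, 'cy': 212.84906505637915, 'k1': -0.06371404515000288, 'hand_eye': [[-0.0, -0.266, 0.964, 0.031], [1.0, 0.0, 0.0, -0.001], [-0.0, 0.964, 0.266, -0.068], [0.0, 0.0, 0.0, 1.0]]}
{'t': 0.1, 'qpos': array([ 1.13729042,  0.60007427, -0.00252506,  1.60006667,  0.001793  ,
        0.94291736, -0.07982179]), 'qd': array([ 0.00186724, -0.00061604, -0.00144783, -0.00214702, -0.00174937,
       -0.0003456 , -0.00071336]), 'tau': array([ 6.57557379e-03, -7.77991033e+01,  1.57077972e+00, -2.58625174e+01,
        1.27239543e-02,  5.48893688e-03,  1.91421543e-05]), 'tool_pos': array([ 0.25316625, -0.67916379,  0.40387634]), 'tcp_rot': array([-1.47486489,  1.56933271,  2.02355117]), 'force': array([ 0.13307543,  0.53548623, -0.42296963]), 'torque': array([-0.04967993, -0.02169815,  0.00051625]), 'opening': 0.0855518826637521}
```

View pics/scene0.png

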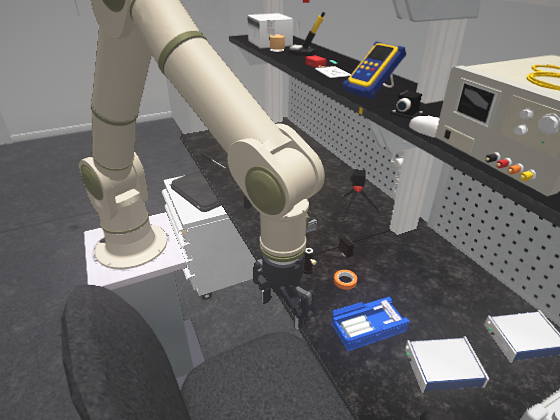

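View pics/top0.png

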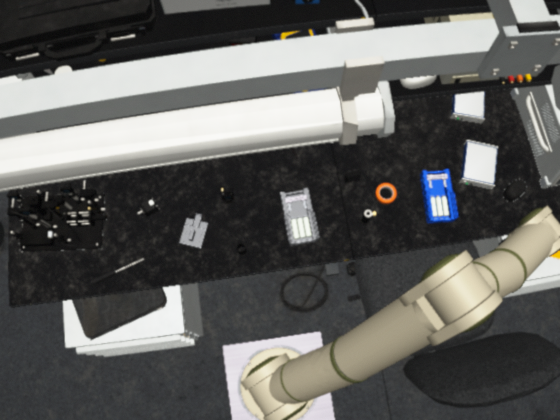

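View pics/wrist0.png

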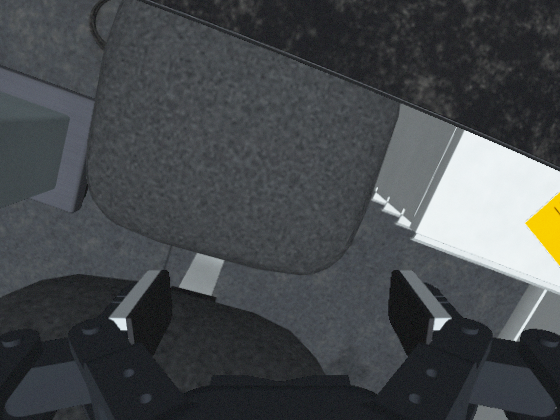

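The top view shows the grey box at about (299,215), the blue look-alike at (440,195) and the cover at about (194,232). I'll enlarge it.

```bash
cat >> h.py <<'E'
def ray(f,u,v):
    # world ray for fixed cams
    d=cv2.undistortPoints(np.array([[[u,v]]],float),np.array([[f['fx'],0,f['cx']],[0,f['fy'],f['cy']],[0,0,1]]),np.array([f['k1'],0,0,0]))[0,0]
    W=f.get('cam_to_world'); W=np.linalg.inv(f['world_to_cam']) if W is None else W
    return W[:3,3],W[:3,:3]@np.array([d[0],d[1],1])
def onz(f,u,v,z):
    o,d=ray(f,u,v); return o+d*(z-o[2])/d[2]
def wristpose(s,f):
    from scipy.spatial.transform import Rotation as R
    T=np.eye(4);T[:3,:3]=R.from_euler('xyz',s['tcp_rot']).as_matrix();T[:3,3]=s['tool_pos']
    f['cam_to_world']=T@f['hand_eye']; f['tool']=T; return f
def proj(f,p):
    W=np.linalg.inv(f['cam_to_world']) if 'cam_to_world' in f else f['world_to_cam']
    q=W[:3,:3]@p+W[:3,3]; a=q[:2]/q[2]; a=a*(1+f['k1']*(a@a))
    return np.array([f['fx']*a[0]+f['cx'],f['fy']*a[1]+f['cy']])
E
python3 - <<'E'
from h import *
s,f=grab('top')
im=f['pixels'][:,:,::-1]
c=np.hstack([cv2.resize(im[190:270,150:245],None,fx=4,fy=4,interpolation=cv2.INTER_CUBIC),cv2.resize(im[180:260,265:335],None,fx=4,fy=4,interpolation=cv2.INTER_CUBIC)])
cv2.imwrite('pics/z1.png',c)
for n,u,v in [('cover',194,232),('box',299,215),('blue',440,195),('cov tab?',197,215)]: print(n,onz(f,u,v,.03))
E
```

```text
cover [0.5293867  0.20772829 0.03      ]
box [ 0.53537181 -0.14730687  0.03      ]
blue [ 0.53318715 -0.63797367  0.03      ]
cov tab? [0.58674403 0.19166388 0.03      ]
```

View pics/z1.png

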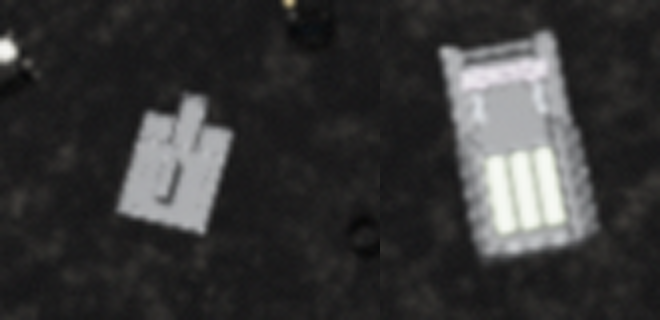

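Run:
```python
from h import *
from scipy.spatial.transform import Rotation as R
s=bot.get_state(); M=R.from_euler('xyz',s['tcp_rot']).as_matrix(); print(np.round(M,3)); 
f=bot.grab_frame('top')
# cover axes from zoomed px
def Z1(x,y): return (150+x/4,190+y/4)
def Z2(x,y): return (265+(x-380)/4,180+y/4)
for n,p,z in [('tabtip',Z1(195,97),.004),('bl',Z1(118,212),.004),('br',Z1(205,235),.004),('tr',Z1(232,130),.004),('tl',Z1(148,112),.004)]:print(n,onz(f,*p,z))
for n,p,z in [('bl',Z2(487,258),.034),('br',Z2(597,232),.053),('tl',Z2(445,50),.046),('tr',Z2(550,35),.046)]:print(n,onz(f,*p,z))
```

```text
[[-0.     0.349 -0.937]
 [ 0.001 -0.937 -0.349]
 [-1.    -0.001  0.   ]]
tabtip [0.59681624 0.18878558 0.004     ]
bl [0.50592665 0.26418307 0.004     ]
br [0.47540042 0.19303182 0.004     ]
tr [0.56293908 0.1604455  0.004     ]
tl [0.58957793 0.23024249 0.004     ]
bl [ 0.43799276 -0.10758493  0.034     ]
br [ 0.44158682 -0.19862253  0.053     ]
tl [ 0.61751454 -0.09966204  0.046     ]
tr [ 0.61746103 -0.18900132  0.046     ]
```

{"name": "move_arm", "arguments": {"moves": [{"xyz": [0.004,-0.0333,-0.037],"grip": 1},{"xyz": [0.004,-0.0333,-0.037],"grip": 1},{"xyz": [0.004,-0.0333,-0.037],"grip": 1},{"xyz": [0.004,-0.0333,-0.037],"grip": 1},{"xyz": [0.004,-0.0333,-0.037],"grip": 1},{"xyz": [0.004,-0.0333,-0.037],"grip": 1},{"xyz": [0.004,-0.0333,-0.037],"grip": 1},{"xyz": [0.004,-0.0333,-0.037],"grip": 1},{"xyz": [0.004,-0.0333,-0.037],"grip": 1},{"xyz": [0.004,-0.0333,-0.037],"grip": 1},{"xyz": [0.004,-0.0333,-0.037],"grip": 1},{"xyz": [0.004,-0.0333,-0.037],"grip": 1},{"xyz": [0,0,0],"twist": 0.152,"grip": 1},{"xyz": [0,0,0],"twist": 0.152,"grip": 1},{"xyz": [0,0,0],"grip": 1},{"xyz": [0,0,0],"grip": 1}]}}

```text
invalid input
```

Run:
```python
from h import *
s,f=grab('wrist','w1.png'); print(s)
import pickle; pickle.dump((s,f),open('w1.pkl','wb'))
```

```text
{'t': 0.25, 'qpos': array([ 1.13729909,  0.59969903, -0.00253259,  1.599729  ,  0.00182001,
        0.94290093, -0.07981781]), 'qd': array([ 0.00153132, -0.00190914,  0.00125963, -0.00264135,  0.00123   ,
       -0.00053957,  0.00156826]), 'tau': array([-1.40633743e-03, -7.75755501e+01,  1.56185176e+00, -2.57906860e+01,
        1.21882101e-02,  6.67740955e-03,  1.07464152e-05]), 'tool_pos': array([ 0.25320184, -0.67925379,  0.40426814]), 'tcp_rot': array([-1.43286425,  1.57006102,  2.06556872]), 'force': array([0.25953672, 0.19031159, 0.49915249]), 'torque': array([-0.0212518, -0.0227746,  0.0054217]), 'opening': 0.0851471075841573}
```

View pics/w1.png

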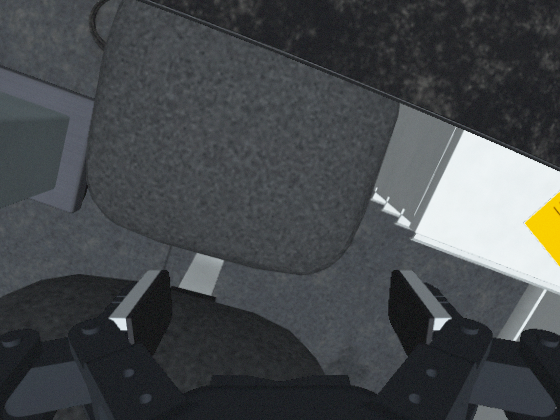

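The call was refused, so the picture is unchanged. I'll retry with every field given.

{"name": "move_arm", "arguments": {"moves": [{"xyz": [0.004,-0.0333,-0.037],"twist": 0.0,"grip": 1.0},{"xyz": [0.004,-0.0333,-0.037],"twist": 0.0,"grip": 1.0}], "squeeze": 40}}

```text
t: 0.55
tool_pos: [0.2994, -0.5902, 0.3963]
tcp_rot: [-2.966, 1.571, 0.531]
force: [0.9, -1.0, -0.4]
opening: 0.0854
```

{"name": "move_arm", "arguments": {"moves": [{"xyz": [0.004,-0.0333,-0.037],"twist": 0.0,"grip": 1.0},{"xyz": [0.004,-0.0333,-0.037],"twist": 0.0,"grip": 1.0},{"xyz": [0.004,-0.0333,-0.037],"twist": 0.0,"grip": 1.0},{"xyz": [0.004,-0.0333,-0.037],"twist": 0.0,"grip": 1.0},{"xyz": [0.004,-0.0333,-0.037],"twist": 0.0,"grip": 1.0},{"xyz": [0.004,-0.0333,-0.037],"twist": 0.0,"grip": 1.0},{"xyz": [0.004,-0.0333,-0.037],"twist": 0.0,"grip": 1.0},{"xyz": [0.004,-0.0333,-0.037],"twist": 0.0,"grip": 1.0},{"xyz": [0.004,-0.0333,-0.037],"twist": 0.0,"grip": 1.0},{"xyz": [0.004,-0.0333,-0.037],"twist": 0.0,"grip": 1.0},{"xyz": [0.0,0.0,0.0],"twist": 0.152,"grip": 1.0},{"xyz": [0.0,0.0,0.0],"twist": 0.152,"grip": 1.0},{"xyz": [0.0,0.0,0.0],"twist": 0.0,"grip": 1.0},{"xyz": [0.0,0.0,0.0],"twist": 0.0,"grip": 1.0}]}}

```text
t: 2.3
tool_pos: [0.5297, -0.1498, 0.3567]
tcp_rot: [1.907, 1.571, -1.179]
force: [0.8, 0.5, -0.7]
opening: 0.0855
```

Run:
```python
from h import *
s,f=grab('wrist','w2.png'); print(s)
import pickle; pickle.dump((s,f),open('w2.pkl','wb'))
print(np.round(wristpose(s,f)['tool'],3))
```

```text
{'t': 2.3, 'qpos': array([ 0.12493368,  0.45471197,  0.0664909 ,  2.05150717, -0.04892615,
        0.63675148, -1.29069022]), 'qd': array([ 0.00677388, -0.00070183, -0.00300508,  0.00016701, -0.00161974,
        0.00166006, -0.00805779]), 'tau': array([-4.00812076e-01, -5.89677930e+01,  2.13796891e+00, -1.89626598e+01,
       -1.04595124e-02, -2.81335551e-04, -4.26369533e-02]), 'tool_pos': array([ 0.52968482, -0.14983137,  0.35672156]), 'tcp_rot': array([ 1.90686967,  1.57067423, -1.17864946]), 'force': array([ 0.7745595 ,  0.52397133, -0.71924019]), 'torque': array([ 0.02701335, -0.00016266,  0.02943713]), 'opening': 0.08549540741036642}
[[ 0.     0.056 -0.998  0.53 ]
 [-0.    -0.998 -0.056 -0.15 ]
 [-1.     0.    -0.     0.357]
 [ 0.     0.     0.     1.   ]]
```

View pics/w2.png

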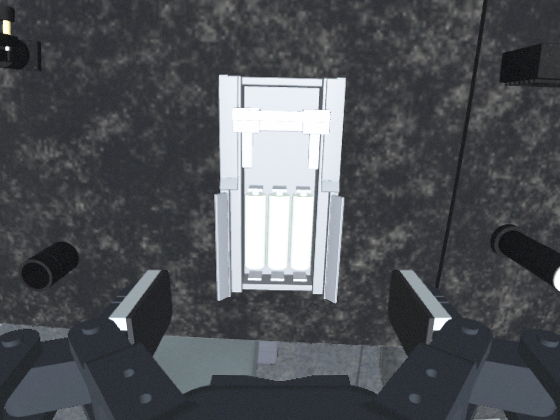

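Run:
```python
from h import *
im=cv2.imread('pics/w2.png')
c=cv2.resize(im[65:310,200:360],None,fx=2.4,fy=2.4,interpolation=cv2.INTER_CUBIC)
c=np.clip(((c.astype(float)/255)**2.5)*255,0,255).astype(np.uint8)
cv2.imwrite('pics/z2.png',c)
```

```text
(no output)
```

View pics/z2.png

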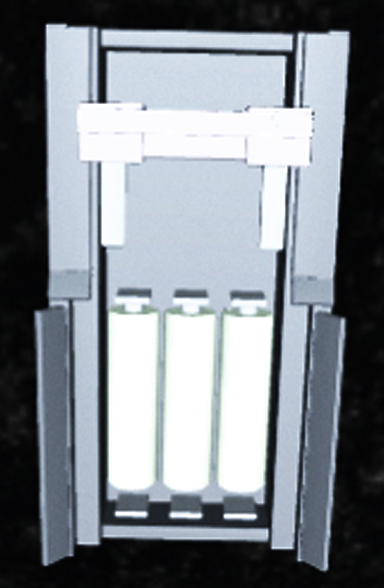

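Run:
```python
from h import *
import pickle
s,f=pickle.load(open('w2.pkl','rb')); wristpose(s,f)
P={'GLb':(44,568,.053),'GRb':(327,568,.053),'GLt':(36,310,.053),'GRt':(345,318,.053),'LLt':(48,25,.044),'LRt':(349,33,.044),'LLb':(90,299,.044),'LRb':(292,304,.044),'railLin_b':(98,543,.034),'railRin_b':(274,548,.034)}
for k,(u,v,z) in P.items(): P[k]=onz(f,200+u/2.4,65+v/2.4,z); print(k,np.round(P[k],4))
```

```text
GLb [ 0.4431 -0.1032  0.053 ]
GRb [ 0.4486 -0.2006  0.053 ]
GLt [ 0.5339 -0.0997  0.053 ]
GRt [ 0.5369 -0.1975  0.053 ]
LLt [ 0.6204 -0.1006  0.044 ]
LRt [ 0.6233 -0.1918  0.044 ]
LLb [ 0.5365 -0.1158  0.044 ]
LRb [ 0.5385 -0.1815  0.044 ]
railLin_b [ 0.4438 -0.1199  0.034 ]
railRin_b [ 0.4454 -0.1842  0.034 ]
```

Box origin is about (0.531, -0.149) with yaw about 2°. The lip gap measures 65.7 mm against 65 mm given. Next I'll look at the cover.

{"name": "move_arm", "arguments": {"moves": [{"xyz": [0.0,-0.0457,-0.0016],"twist": 0.0,"grip": 1.0},{"xyz": [0.0,-0.0457,-0.0016],"twist": 0.0,"grip": 1.0},{"xyz": [0.0,-0.0457,-0.0016],"twist": 0.0,"grip": 1.0},{"xyz": [0.0,-0.0457,-0.0016],"twist": 0.0,"grip": 1.0},{"xyz": [0.0,-0.0457,-0.0016],"twist": 0.0,"grip": 1.0},{"xyz": [0.0,-0.0457,-0.0016],"twist": 0.0,"grip": 1.0},{"xyz": [0.0,-0.0457,-0.0016],"twist": 0.0,"grip": 1.0},{"xyz": [0.0,-0.0457,-0.0016],"twist": 0.0,"grip": 1.0},{"xyz": [0.03,0.0,0.0],"twist": 0.147,"grip": 1.0},{"xyz": [0.03,0.0,0.0],"twist": 0.147,"grip": 1.0},{"xyz": [0.0,0.0,0.0],"twist": 0.147,"grip": 1.0},{"xyz": [0.0,0.0,0.0],"twist": 0.0,"grip": 1.0},{"xyz": [0.0,0.0,0.0],"twist": 0.0,"grip": 1.0}]}}

```text
t: 3.98
tool_pos: [0.5233, 0.2159, 0.297]
tcp_rot: [-2.098, 1.57, 0.659]
force: [0.4, 0.1, 0.1]
opening: 0.0852
```

Run:
```python
from h import *
s,f=grab('wrist','w3.png'); print(s)
import pickle; pickle.dump((s,f),open('w3.pkl','wb'))
print(np.round(wristpose(s,f)['tool'],4))
```

```text
{'t': 3.975, 'qpos': array([-0.61827909,  0.56393023,  0.18445281,  2.06881992, -0.1972715 ,
        0.52444831, -2.24581198]), 'qd': array([ 0.00079609, -0.00523173, -0.00067778,  0.0005333 , -0.00572643,
        0.00010763, -0.00910685]), 'tau': array([-2.56321840e-01, -6.32311893e+01,  4.28701222e+00, -1.56061667e+01,
       -1.31288971e-02,  2.57989544e-03, -2.18574610e-02]), 'tool_pos': array([0.52332081, 0.21585392, 0.29697074]), 'tcp_rot': array([-2.09798448,  1.5702464 ,  0.65921527]), 'force': array([0.41893192, 0.07480109, 0.10578699]), 'torque': array([-0.03632279, -0.01923827,  0.00522251]), 'opening': 0.08524116891824865}
[[ 4.000e-04 -3.750e-01 -9.270e-01  5.233e-01]
 [ 3.000e-04 -9.270e-01  3.750e-01  2.159e-01]
 [-1.000e+00 -5.000e-04 -3.000e-04  2.970e-01]
 [ 0.000e+00  0.000e+00  0.000e+00  1.000e+00]]
```

View pics/w3.png

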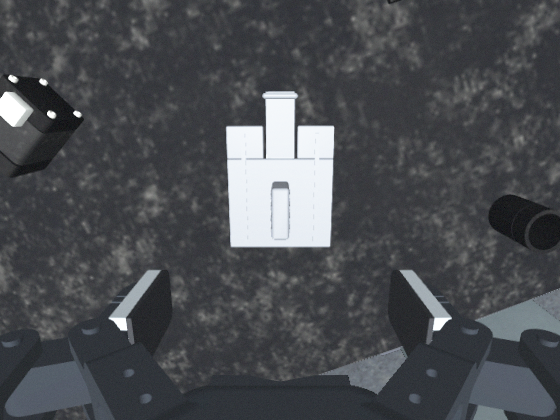

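Run:
```python
from h import *
import pickle
s,f=pickle.load(open('w3.pkl','rb')); wristpose(s,f)
im=f['pixels']; g=cv2.cvtColor(im,cv2.COLOR_RGB2GRAY)
m=(g>170).astype(np.uint8); m[265:]=0
cs,_=cv2.findContours(m,0,1); c=max([c for c in cs if 200<cv2.boundingRect(c)[0]<330],key=cv2.contourArea)
print(cv2.boundingRect(c), cv2.approxPolyDP(c,3,True)[:,0].tolist())
ap={'TL':(226.5,126),'TR':(334,126),'BL':(231,247),'BR':(331.5,247)}
for k,(u,v) in ap.items(): ap[k]=onz(f,u,v,.004); print(k,np.round(ap[k],4))
c0=sum(ap.values())/4; ax=(ap['TL']+ap['TR']-ap['BL']-ap['BR'])/2; ay=(ap['TL']+ap['BL']-ap['TR']-ap['BR'])/2
print(c0,np.linalg.norm(ax),np.linalg.norm(ay),np.degrees(np.arctan2(ax[1],ax[0])),np.degrees(np.arctan2(-ay[0],ay[1])))
e=ax/np.linalg.norm(ax); print('rib from centre',c0-.012*e)
r=[onz(f,u,v,.03) for u,v in [(273,188),(288.5,188),(272.5,240),(288,240)]]; print(np.round(r,4),np.mean(r,0))
cv2.imwrite('pics/z3.png',cv2.resize(im[80:260,215:345,::-1],None,fx=3.2,fy=3.2,interpolation=cv2.INTER_CUBIC))
```

```text
(226, 99, 108, 148) [[266, 99], [265, 159], [261, 126], [226, 127], [231, 246], [328, 246], [333, 126], [298, 126], [298, 158], [294, 159], [294, 99]]
TL [0.5911 0.2294 0.004 ]
TR [0.563 0.16  0.004]
BL [0.508  0.2629 0.004 ]
BR [0.4795 0.1922 0.004 ]
[0.53540007 0.21112369 0.004     ] 0.08953219270508335 0.07548583804227965 -21.50120657026102 -21.992559259651877
rib from centre [0.52423515 0.21552194 0.004     ]
[[0.5429 0.2136 0.03  ]
 [0.5392 0.2042 0.03  ]
 [0.5098 0.2275 0.03  ]
 [0.5059 0.2178 0.03  ]] [0.52446438 0.21576908 0.03      ]
```

View pics/z3.png

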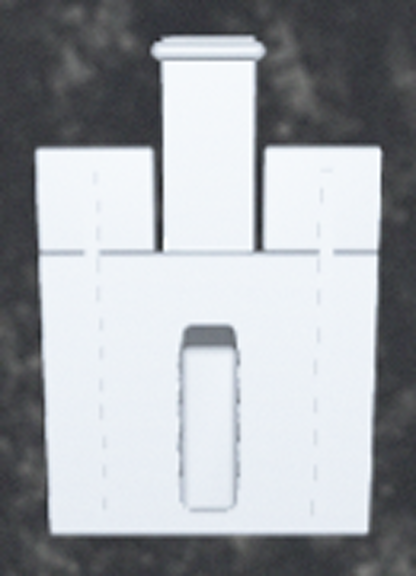

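Cover is flat and right way up: 89.5 × 75.5 mm, yaw -21.8°, rib at (0.524, 0.216), so the gripper is already aligned with it. Descending to grasp.

{"name": "move_arm", "arguments": {"moves": [{"xyz": [0.03,0.0,-0.001],"twist": 0.0,"grip": 0.2},{"xyz": [0.03,0.0,0.0],"twist": 0.0,"grip": 0.2},{"xyz": [0.03,0.0,0.0],"twist": 0.0,"grip": 0.2},{"xyz": [0.014,0.0,0.0],"twist": 0.0,"grip": 0.2},{"xyz": [0.008,0.0,0.0],"twist": 0.0,"grip": 0.2},{"xyz": [0.004,0.0,0.0],"twist": 0.0,"grip": 0.2},{"xyz": [0.0,0.0,0.0],"twist": 0.0,"grip": 0.2}], "squeeze": 50}}

```text
t: 4.9
tool_pos: [0.5242, 0.2156, 0.1811]
tcp_rot: [-2.193, 1.57, 0.56]
force: [0.3, -1.3, -0.4]
opening: 0.0515
```

Run:
```python
from h import *
s,f=grab('wrist','w4.png'); print(s['t'],s['tool_pos'],s['force'])
```

```text
4.9 [0.52424206 0.21564824 0.18109696] [ 0.29204525 -1.3096083  -0.42933514]
```

View pics/w4.png

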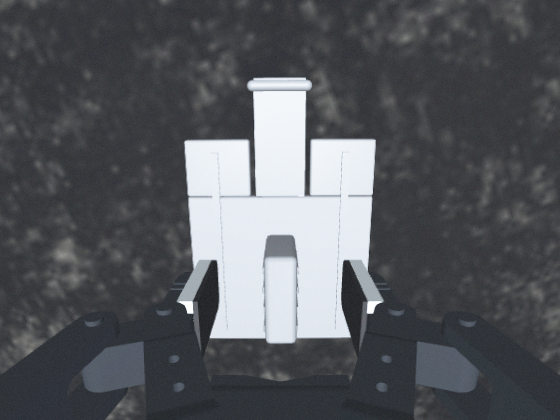

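The fingers straddle the rib at about (280,290), centred. Closing.

{"name": "move_arm", "arguments": {"moves": [{"xyz": [0,0,0],"twist": 0.0,"grip": -0.4},{"xyz": [0,0,0],"twist": 0.0,"grip": -0.8},{"xyz": [0,0,0],"twist": 0.0,"grip": -1.0},{"xyz": [0,0,0],"twist": 0.0,"grip": -1.0},{"xyz": [0,0,0],"twist": 0.0,"grip": -1.0},{"xyz": [0,0,0],"twist": 0.0,"grip": -1.0}], "squeeze": 60}}

```text
t: 5.7
tool_pos: [0.5242, 0.2157, 0.1812]
tcp_rot: [-2.127, 1.57, 0.627]
force: [-0.6, -0.9, 4.9]
opening: 0.0108
```

{"name": "move_arm", "arguments": {"moves": [{"xyz": [-0.01,0,0],"twist": 0.0,"grip": -1.0},{"xyz": [-0.03,0,0],"twist": 0.0,"grip": -1.0},{"xyz": [-0.04,0,0],"twist": 0.0,"grip": -1.0},{"xyz": [-0.03,0,0],"twist": 0.0,"grip": -1.0},{"xyz": [0,0,0],"twist": 0.0,"grip": -1.0},{"xyz": [0,0,0],"twist": 0.0,"grip": -1.0}]}}

```text
t: 6.45
tool_pos: [0.5237, 0.2156, 0.2905]
tcp_rot: [0.499, 1.57, -3.031]
force: [0.1, 0.6, -1.5]
opening: 0.011
```

Run:
```python
from h import *
s,f=grab('wrist','w5.png'); print(s['t'],s['tool_pos'],s['force'],s['opening'],np.round(wristpose(s,f)['tool'],4))
```

```text
6.45 [0.52372816 0.21556545 0.29046526] [ 0.09607402  0.62182405 -1.52612089] 0.010984299627627737 [[-4.000e-04 -3.783e-01 -9.257e-01  5.237e-01]
 [-0.000e+00 -9.257e-01  3.783e-01  2.156e-01]
 [-1.000e+00  2.000e-04  3.000e-04  2.905e-01]
 [ 0.000e+00  0.000e+00  0.000e+00  1.000e+00]]
```

View pics/w5.png

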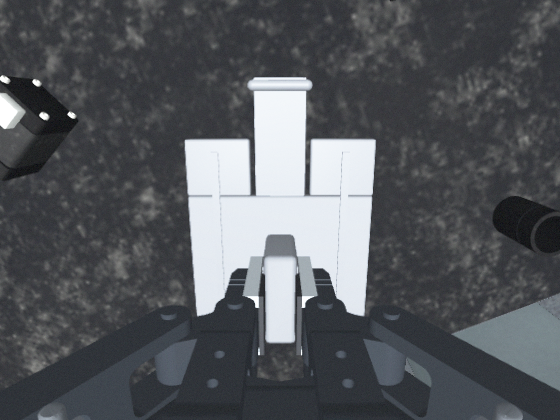

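Run:
```python
from h import *
s,f=grab('wrist'); wristpose(s,f)
g=cv2.cvtColor(f['pixels'],cv2.COLOR_RGB2GRAY)
z=s['tool_pos'][2]-.181+.004
Ti=np.linalg.inv(f['tool'])
for r in (145,165,185,210,230):
    c=np.where(g[r]>170)[0]; c=c[(c>150)&(c<420)]
    a=[Ti@np.append(onz(f,u,r,z),1) for u in (c[0]-.5,c[-1]+.5)]
    print(r,c[0],c[-1],np.round(a,4)[:,1:3].tolist(),'mid y',(a[0][1]+a[1][1])/2,'w',a[1][1]-a[0][1])
for v in (139.5,): print(Ti@np.append(onz(f,280,v,z),1))
```

```text
145 185 374 [[-0.0381, -0.0547], [0.0366, -0.0547]] mid y -0.0007609487668014947 w 0.0747269801423624
165 186 373 [[-0.0382, -0.0468], [0.0367, -0.0468]] mid y -0.000759976722065972 w 0.07493330786172622
185 188 372 [[-0.0379, -0.0387], [0.0368, -0.0387]] mid y -0.0005553230041319968 w 0.07476659827644466
210 189 370 [[-0.0382, -0.0282], [0.0367, -0.0282]] mid y -0.0007578442097993798 w 0.07490312913453989
230 191 369 [[-0.0379, -0.0196], [0.0369, -0.0196]] mid y -0.0005463676918445043 w 0.07479628263824248
[ 1.76946558e-01 -5.66069993e-04 -5.67180870e-02  1.00000000e+00]
```

{"name": "move_arm", "arguments": {"moves": [{"xyz": [0,0,0],"twist": -0.1407,"grip": -1.0},{"xyz": [0,0,0],"twist": -0.1407,"grip": -1.0},{"xyz": [0,0,0],"twist": -0.1407,"grip": -1.0},{"xyz": [0,0.02,0.0035],"twist": 0.0,"grip": -1.0},{"xyz": [0,0.04,0.007],"twist": 0.0,"grip": -1.0},{"xyz": [0,0.045,0.007],"twist": 0.0,"grip": -1.0},{"xyz": [0,0.045,0.007],"twist": 0.0,"grip": -1.0},{"xyz": [0,0.045,0.008],"twist": 0.0,"grip": -1.0},{"xyz": [0,0.045,0.008],"twist": 0.0,"grip": -1.0},{"xyz": [0,0.045,0.008],"twist": 0.0,"grip": -1.0},{"xyz": [0,0.045,0.008],"twist": 0.0,"grip": -1.0},{"xyz": [0,0.025,0.004],"twist": 0.0,"grip": -1.0},{"xyz": [0,0.01,0.001],"twist": 0.0,"grip": -1.0},{"xyz": [0,0,0],"twist": 0.0,"grip": -1.0},{"xyz": [0,0,0],"twist": 0.0,"grip": -1.0}]}}

```text
t: 8.43
tool_pos: [0.4751, -0.1502, 0.2905]
tcp_rot: [-1.109, 1.57, 2.067]
force: [0.0, -0.5, -0.8]
opening: 0.0107
```

Run:
```python
from h import *
s,f=grab('wrist','w6.png'); print(s['t'],s['tool_pos'],s['force'],s['opening'],np.round(wristpose(s,f)['tool'],4))
```

```text
8.425 [ 0.47509173 -0.15024643  0.29052635] [ 0.02353181 -0.54057252 -0.81131319] 0.0107421623479697 [[-3.000e-04  3.470e-02 -9.994e-01  4.751e-01]
 [ 6.000e-04 -9.994e-01 -3.470e-02 -1.502e-01]
 [-1.000e+00 -6.000e-04  3.000e-04  2.905e-01]
 [ 0.000e+00  0.000e+00  0.000e+00  1.000e+00]]
```

View pics/w6.png

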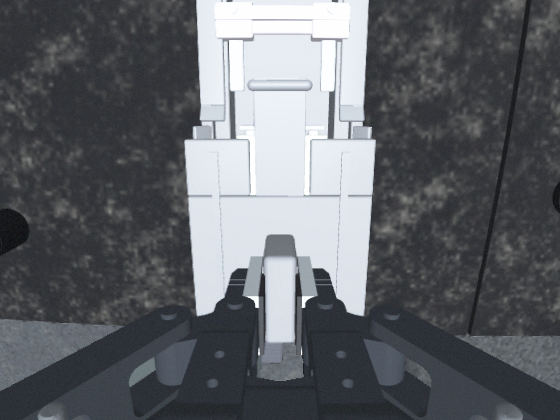

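{"name": "move_arm", "arguments": {"moves": [{"xyz": [0.015,0.0015,0],"twist": 0.0,"grip": -1.0},{"xyz": [0.02,0,0],"twist": 0.0,"grip": -1.0},{"xyz": [0.015,0,0],"twist": 0.0,"grip": -1.0},{"xyz": [0,0,0],"twist": 0.0,"grip": -1.0},{"xyz": [0,0,0],"twist": 0.0,"grip": -1.0}]}}

```text
t: 9.1
tool_pos: [0.4751, -0.1527, 0.2407]
tcp_rot: [-0.111, 1.571, 3.065]
force: [0.0, 0.5, -1.0]
opening: 0.0107
```

Run:
```python
from h import *
s,f=grab('wrist','w7.png'); print(s['t'],s['tool_pos'],s['force'],s['opening'])
```

```text
9.1 [ 0.47512553 -0.1527239   0.24066547] [ 0.00914832  0.4628843  -1.00376826] 0.010703113173982716
```

View pics/w7.png

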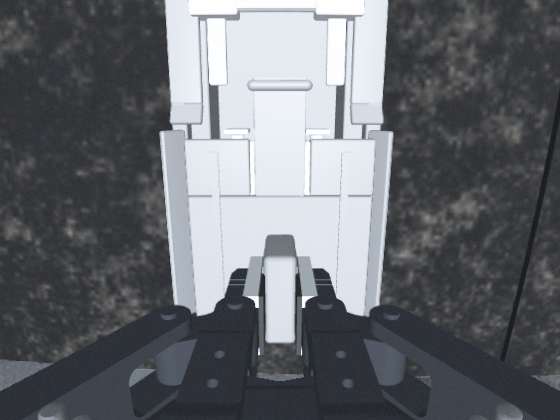

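{"name": "move_arm", "arguments": {"moves": [{"xyz": [0.005,-0.0015,0],"twist": 0.0,"grip": -1.0},{"xyz": [0.004,0,0],"twist": 0.0,"grip": -1.0},{"xyz": [0,0,0],"twist": 0.0,"grip": -1.0},{"xyz": [0,0,0],"twist": 0.0,"grip": -1.0}]}}

```text
t: 9.65
tool_pos: [0.475, -0.1513, 0.2317]
tcp_rot: [0.104, 1.571, -3.004]
force: [0.5, -0.3, -1.4]
opening: 0.0106
```

Run:
```python
from h import *
s,f=grab('wrist','w8.png'); print(s['t'],s['tool_pos'],s['force'],s['opening'],np.round(wristpose(s,f)['tool'],4))
```

```text
9.65 [ 0.47499063 -0.15133059  0.23166178] [ 0.46332371 -0.28876849 -1.37903068] 0.01061438347008244 [[-1.000e-04  3.380e-02 -9.994e-01  4.750e-01]
 [-0.000e+00 -9.994e-01 -3.380e-02 -1.513e-01]
 [-1.000e+00  0.000e+00  1.000e-04  2.317e-01]
 [ 0.000e+00  0.000e+00  0.000e+00  1.000e+00]]
```

View pics/w8.png

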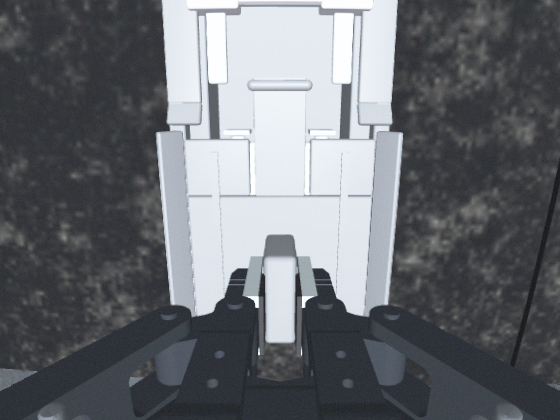

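Centred: guides 157 to 402 (mid 279.5) against cover mid 280. Lowering onto the rails.

{"name": "move_arm", "arguments": {"moves": [{"xyz": [0.006,0,0],"twist": 0.0,"grip": -1.0},{"xyz": [0.006,0,0],"twist": 0.0,"grip": -1.0},{"xyz": [0.003,0,0],"twist": 0.0,"grip": -1.0},{"xyz": [0,0,0],"twist": 0.0,"grip": -1.0},{"xyz": [0,0,0],"twist": 0.0,"grip": -1.0}]}}

```text
t: 10.32
tool_pos: [0.475, -0.1513, 0.2167]
tcp_rot: [-0.053, 1.571, 3.122]
force: [0.5, -0.4, -1.9]
opening: 0.0107
```

{"name": "move_arm", "arguments": {"moves": [{"xyz": [0.001,0,0],"twist": 0.0,"grip": -1.0},{"xyz": [0,0,0],"twist": 0.0,"grip": -1.0}]}}

```text
t: 10.58
tool_pos: [0.475, -0.1513, 0.2157]
tcp_rot: [1.718, 1.571, -1.39]
force: [0.5, -0.3, -0.7]
opening: 0.0107
```

Run:
```python
from h import *
s,f=grab('wrist','w9.png'); print(s['t'],s['tool_pos'],s['force'],s['torque'],s['opening'],np.round(wristpose(s,f)['tool'],4))
```

```text
10.575 [ 0.4749863  -0.15132228  0.2156864 ] [ 0.45535709 -0.29634514 -0.66382047] [-0.03403675 -0.01302704 -0.04102986] 0.01067580777135489 [[ 0.000e+00  3.390e-02 -9.994e-01  4.750e-01]
 [-0.000e+00 -9.994e-01 -3.390e-02 -1.513e-01]
 [-1.000e+00  1.000e-04 -0.000e+00  2.157e-01]
 [ 0.000e+00  0.000e+00  0.000e+00  1.000e+00]]
```

View pics/w9.png

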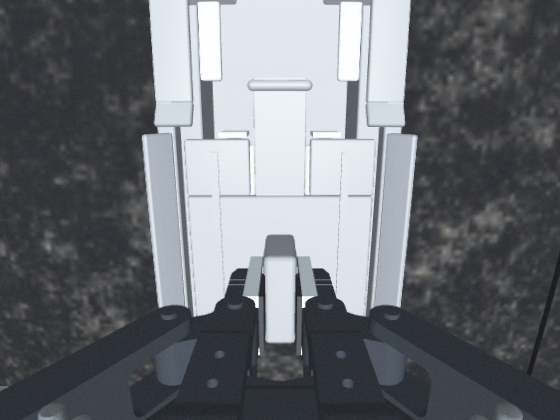

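{"name": "move_arm", "arguments": {"moves": [{"xyz": [0.0006,0,0],"twist": 0.0,"grip": -1.0},{"xyz": [0,0,0],"twist": 0.0,"grip": -1.0}]}}

```text
t: 10.88
tool_pos: [0.475, -0.1513, 0.2151]
tcp_rot: [2.665, 1.571, -0.442]
force: [-0.2, 1.0, 0.7]
opening: 0.0111
```

{"name": "move_arm", "arguments": {"moves": [{"xyz": [0.0004,0,0],"twist": 0.0,"grip": -1.0},{"xyz": [0,0,0],"twist": 0.0,"grip": -1.0}]}}

```text
t: 11.12
tool_pos: [0.475, -0.1513, 0.2151]
tcp_rot: [2.781, 1.57, -0.327]
force: [-1.0, 0.3, 7.1]
opening: 0.0103
```

{"name": "move_arm", "arguments": {"moves": [{"xyz": [-0.0003,0,0],"twist": 0.0,"grip": -1.0},{"xyz": [0,0,-0.002],"twist": 0.0,"grip": -1.0},{"xyz": [0,0,-0.003],"twist": 0.0,"grip": -1.0},{"xyz": [0,0,-0.003],"twist": 0.0,"grip": -1.0}]}}

```text
t: 11.62
tool_pos: [0.4826, -0.1511, 0.2151]
tcp_rot: [0.014, 1.57, -3.094]
force: [-2.9, -0.5, 6.4]
opening: 0.011
```

{"name": "move_arm", "arguments": {"moves": [{"xyz": [0,0,-0.003],"twist": 0.0,"grip": -1.0},{"xyz": [0,0,-0.003],"twist": 0.0,"grip": -1.0}]}}

```text
t: 11.88
tool_pos: [0.4886, -0.1509, 0.2151]
tcp_rot: [0.011, 1.57, -3.097]
force: [-2.6, -0.4, 7.8]
opening: 0.0104
```

{"name": "move_arm", "arguments": {"moves": [{"xyz": [-0.0004,0,-0.003],"twist": 0.0,"grip": -1.0},{"xyz": [0,0,-0.003],"twist": 0.0,"grip": -1.0},{"xyz": [0,0,-0.003],"twist": 0.0,"grip": -1.0}]}}

```text
t: 12.25
tool_pos: [0.4981, -0.1505, 0.2152]
tcp_rot: [-0.212, 1.57, 2.964]
force: [-0.3, -0.1, -0.7]
opening: 0.0111
```

Run:
```python
from h import *
s,f=grab('wrist','w10.png'); print(s['t'],s['tool_pos'],s['force'],s['torque'],s['opening'],np.round(wristpose(s,f)['tool'],4))
```

```text
12.25 [ 0.49808801 -0.15048667  0.21517017] [-0.2706528  -0.14514038 -0.68113784] [-0.01413218  0.22963239 -0.02794604] 0.011090671105116773 [[-6.000e-04  3.390e-02 -9.994e-01  4.981e-01]
 [ 1.000e-04 -9.994e-01 -3.390e-02 -1.505e-01]
 [-1.000e+00 -1.000e-04  6.000e-04  2.152e-01]
 [ 0.000e+00  0.000e+00  0.000e+00  1.000e+00]]
```

View pics/w10.png

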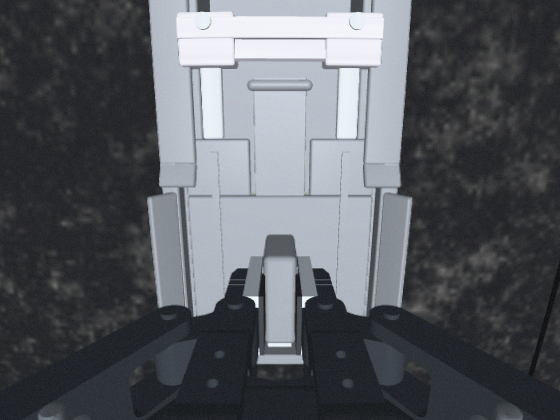

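{"name": "move_arm", "arguments": {"moves": [{"xyz": [0,0,-0.002],"twist": 0.0,"grip": -1.0},{"xyz": [0,0,-0.002],"twist": 0.0,"grip": -1.0},{"xyz": [0,0,-0.002],"twist": 0.0,"grip": -1.0}]}}

```text
t: 12.68
tool_pos: [0.5038, -0.1503, 0.2153]
tcp_rot: [-0.148, 1.57, 3.027]
force: [-1.5, 0.3, -1.0]
opening: 0.011
```

{"name": "move_arm", "arguments": {"moves": [{"xyz": [0,0,-0.002],"twist": 0.0,"grip": -1.0},{"xyz": [0,0,-0.002],"twist": 0.0,"grip": -1.0}]}}

```text
t: 12.92
tool_pos: [0.5079, -0.1502, 0.2153]
tcp_rot: [-0.154, 1.57, 3.021]
force: [-3.6, 0.2, -0.7]
opening: 0.0111
```

Run:
```python
from h import *
s,f=grab('wrist','w11.png'); print(s['t'],s['tool_pos'],s['force'],s['torque'],s['opening'])
```

```text
12.925 [ 0.50788699 -0.15016453  0.21528794] [-3.60575244  0.24270014 -0.67301463] [ 0.08475866  0.62848053 -0.08895349] 0.011123784293307829
```

View pics/w11.png

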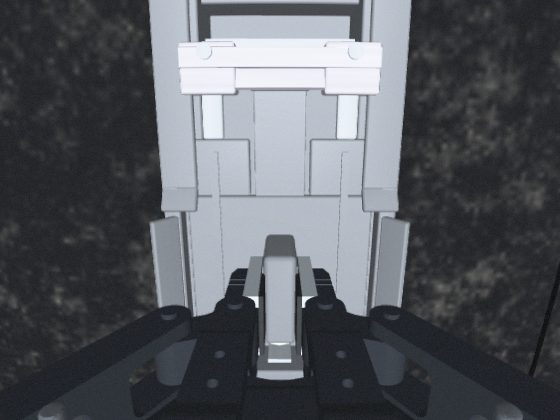

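{"name": "move_arm", "arguments": {"moves": [{"xyz": [0,0,-0.001],"twist": 0.0,"grip": -1.0},{"xyz": [0,0,-0.001],"twist": 0.0,"grip": -1.0}]}}

```text
t: 13.22
tool_pos: [0.5096, -0.1501, 0.2153]
tcp_rot: [-0.118, 1.57, 3.057]
force: [-3.7, 0.3, -0.3]
opening: 0.011
```

{"name": "move_arm", "arguments": {"moves": [{"xyz": [0,0,-0.001],"twist": 0.0,"grip": -1.0}]}}

```text
t: 13.35
tool_pos: [0.5106, -0.1501, 0.2153]
tcp_rot: [-0.139, 1.57, 3.036]
force: [-4.6, 0.7, 0.9]
opening: 0.0105
```

{"name": "move_arm", "arguments": {"moves": [{"xyz": [0,0,-0.001],"twist": 0.0,"grip": -1.0}]}}

```text
t: 13.48
tool_pos: [0.5116, -0.1501, 0.2153]
tcp_rot: [-0.116, 1.57, 3.059]
force: [-5.3, 1.1, 0.4]
opening: 0.0109
```

{"name": "move_arm", "arguments": {"moves": [{"xyz": [0,0,-0.001],"twist": 0.0,"grip": -1.0}]}}

```text
t: 13.6
tool_pos: [0.5126, -0.15, 0.2153]
tcp_rot: [-0.125, 1.569, 3.05]
force: [-6.2, 1.1, 0.1]
opening: 0.0109
```

{"name": "move_arm", "arguments": {"moves": [{"xyz": [0,0,-0.001],"twist": 0.0,"grip": -1.0}]}}

```text
t: 13.72
tool_pos: [0.5134, -0.15, 0.2153]
tcp_rot: [-0.121, 1.569, 3.054]
force: [-5.9, 0.2, 1.1]
opening: 0.0109
```

{"name": "move_arm", "arguments": {"moves": [{"xyz": [0,0,-0.0008],"twist": 0.0,"grip": -1.0}]}}

```text
t: 13.85
tool_pos: [0.514, -0.15, 0.2153]
tcp_rot: [-0.121, 1.569, 3.054]
force: [-7.3, 0.4, 1.8]
opening: 0.011
```

{"name": "move_arm", "arguments": {"moves": [{"xyz": [0,0,-0.0008],"twist": 0.0,"grip": -1.0}]}}

```text
t: 13.98
tool_pos: [0.5147, -0.15, 0.2153]
tcp_rot: [-0.116, 1.568, 3.059]
force: [-6.8, 0.4, 2.1]
opening: 0.0107
```

Run:
```python
from h import *
s,f=grab('wrist','w12.png'); print(s['t'],s['tool_pos'],s['force'],s['torque'],s['opening'])
```

```text
13.975 [ 0.51467169 -0.14995284  0.21527682] [-6.75606165  0.41572611  2.09762769] [ 0.0209778   1.62942993 -0.01437504] 0.010717529104679185
```

View pics/w12.png

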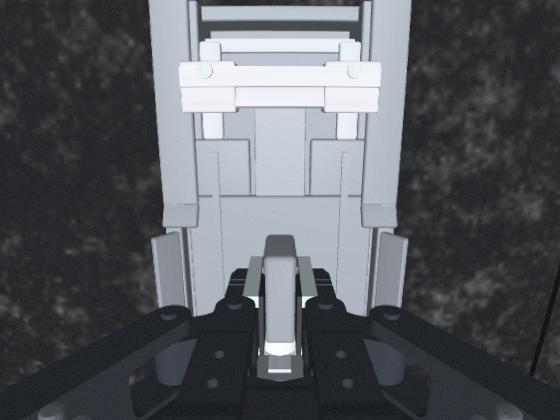

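{"name": "move_arm", "arguments": {"moves": [{"xyz": [0,0,-0.0008],"twist": 0.0,"grip": -1.0}]}}

```text
t: 14.15
tool_pos: [0.5153, -0.1499, 0.2153]
tcp_rot: [-0.115, 1.568, 3.06]
force: [-8.1, 0.3, 3.9]
opening: 0.0108
```

{"name": "move_arm", "arguments": {"moves": [{"xyz": [0,0,-0.0008],"twist": 0.0,"grip": -1.0}]}}

```text
t: 14.28
tool_pos: [0.516, -0.1499, 0.2153]
tcp_rot: [-0.106, 1.568, 3.069]
force: [-8.5, 0.2, 3.7]
opening: 0.0106
```

{"name": "move_arm", "arguments": {"moves": [{"xyz": [0,0,-0.0008],"twist": 0.0,"grip": -1.0}]}}

```text
t: 14.4
tool_pos: [0.5167, -0.1499, 0.2153]
tcp_rot: [-0.105, 1.567, 3.07]
force: [-9.1, 0.4, 4.0]
opening: 0.0109
```

{"name": "move_arm", "arguments": {"moves": [{"xyz": [0,0,-0.0007],"twist": 0.0,"grip": -1.0}]}}

```text
t: 14.52
tool_pos: [0.5173, -0.1499, 0.2153]
tcp_rot: [-0.111, 1.567, 3.064]
force: [-8.7, 0.6, 4.7]
opening: 0.0112
```

{"name": "move_arm", "arguments": {"moves": [{"xyz": [0,0,-0.0007],"twist": 0.0,"grip": -1.0}]}}

```text
t: 14.65
tool_pos: [0.5179, -0.1499, 0.2153]
tcp_rot: [-0.103, 1.567, 3.072]
force: [-9.9, 0.3, 4.0]
opening: 0.0108
```

{"name": "move_arm", "arguments": {"moves": [{"xyz": [0,0,-0.0005],"twist": 0.0,"grip": -1.0}]}}

```text
t: 14.78
tool_pos: [0.5183, -0.1499, 0.2153]
tcp_rot: [-0.105, 1.567, 3.07]
force: [-9.4, 0.8, 4.2]
opening: 0.0111
```

{"name": "move_arm", "arguments": {"moves": [{"xyz": [0,0,-0.0006],"twist": 0.0,"grip": -1.0}]}}

```text
t: 14.9
tool_pos: [0.5188, -0.1498, 0.2153]
tcp_rot: [-0.102, 1.567, 3.073]
force: [-10.3, -0.0, 6.0]
opening: 0.0109
```

{"name": "move_arm", "arguments": {"moves": [{"xyz": [0,0,-0.0006],"twist": 0.0,"grip": -1.0}]}}

```text
t: 15.02
tool_pos: [0.5195, -0.1498, 0.2153]
tcp_rot: [-0.113, 1.567, 3.062]
force: [-8.8, -0.2, 4.0]
opening: 0.011
```

Run:
```python
from h import *
s,f=grab('wrist','w13.png'); print(s['t'],s['tool_pos'],s['force'],s['torque'],s['opening'])
```

```text
15.025 [ 0.51954503 -0.14981637  0.21530665] [-8.84212639 -0.1925243   3.96515904] [ 0.11157146  1.78955894 -0.03630151] 0.011006023972352766
```

View pics/w13.png

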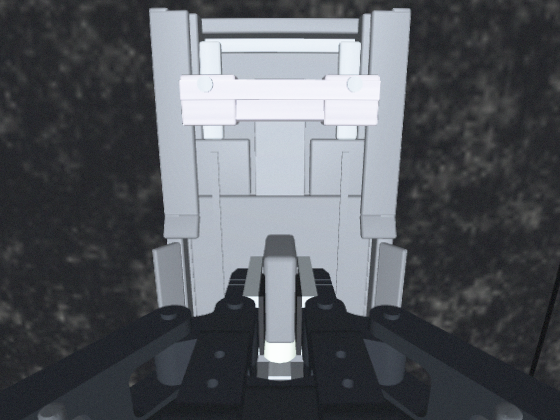

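{"name": "move_arm", "arguments": {"moves": [{"xyz": [0,0,-0.0005],"twist": 0.0,"grip": -1.0}]}}

```text
t: 15.2
tool_pos: [0.5208, -0.1498, 0.2153]
tcp_rot: [-0.108, 1.569, 3.067]
force: [-6.2, 1.2, 0.7]
opening: 0.011
```

{"name": "move_arm", "arguments": {"moves": [{"xyz": [0,0,-0.0005],"twist": 0.0,"grip": -1.0}]}}

```text
t: 15.32
tool_pos: [0.5217, -0.1497, 0.2153]
tcp_rot: [-0.117, 1.57, 3.059]
force: [-4.4, 0.6, -0.9]
opening: 0.0106
```

{"name": "move_arm", "arguments": {"moves": [{"xyz": [0,0,-0.0005],"twist": 0.0,"grip": -1.0}]}}

```text
t: 15.45
tool_pos: [0.5226, -0.1497, 0.2153]
tcp_rot: [-0.383, 1.571, 2.792]
force: [-4.6, 0.4, -1.5]
opening: 0.0105
```

Run:
```python
from h import *
s,f=grab('wrist','w14.png'); print(s['t'],s['tool_pos'],s['force'],s['torque'],s['opening'])
```

```text
15.45 [ 0.52261352 -0.14968402  0.2153114 ] [-4.62696139  0.42254226 -1.50464423] [ 0.03155501  1.05015563 -0.03967569] 0.010490793062473032
```

View pics/w14.png

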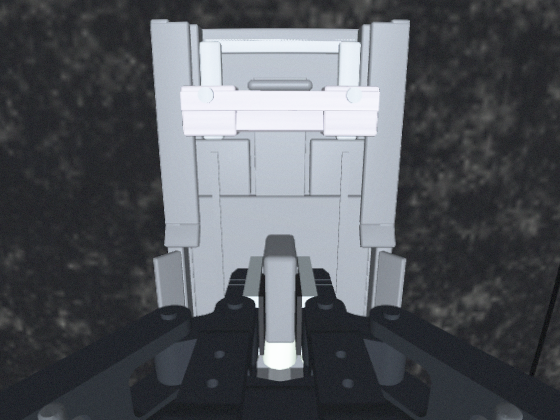

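The push peaked at 10.3 N and dropped to about 4.5 N, and the hook is now visible behind the bar at (280,85): it has clicked. I'll ease back slightly to let the latch take the load.

{"name": "move_arm", "arguments": {"moves": [{"xyz": [0,0,0.0006],"twist": 0.0,"grip": -1.0},{"xyz": [0,0,0.0],"twist": 0.0,"grip": -1.0}]}}

```text
t: 15.75
tool_pos: [0.5223, -0.1497, 0.2154]
tcp_rot: [2.982, 1.57, -0.125]
force: [-1.1, 0.6, -2.8]
opening: 0.0107
```

{"name": "move_arm", "arguments": {"moves": [{"xyz": [0,0,0.0005],"twist": 0.0,"grip": -1.0},{"xyz": [0,0,0.0],"twist": 0.0,"grip": -1.0}]}}

```text
t: 16.0
tool_pos: [0.5221, -0.1497, 0.2155]
tcp_rot: [3.026, 1.569, -0.081]
force: [1.0, -0.4, -2.1]
opening: 0.0105
```

{"name": "move_arm", "arguments": {"moves": [{"xyz": [0,0,0],"twist": 0.0,"grip": -0.6},{"xyz": [0,0,0],"twist": 0.0,"grip": -0.4},{"xyz": [0,0,0],"twist": 0.0,"grip": -0.4},{"xyz": [0,0,0],"twist": 0.0,"grip": -0.4}]}}

```text
t: 16.5
tool_pos: [0.5215, -0.1498, 0.2154]
tcp_rot: [2.702, 1.571, -0.406]
force: [0.7, -0.2, -1.0]
opening: 0.0259
```

Run:
```python
from h import *
s,f=grab('wrist','w15.png'); print(s['t'],s['tool_pos'],s['force'],s['opening'])
```

```text
16.5 [ 0.52150369 -0.14976924  0.21540019] [ 0.66695979 -0.18624024 -0.95489727] 0.025850736447780166
```

View pics/w15.png

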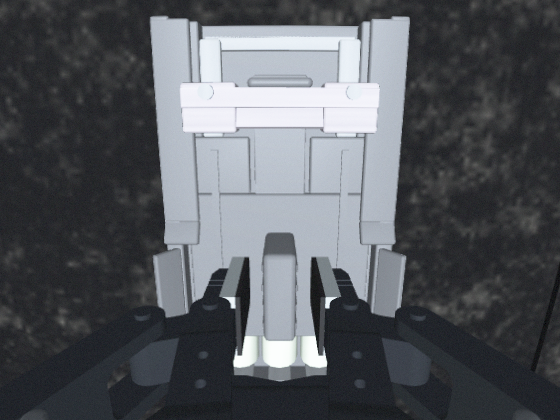

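The fingers are clear of the rib and the hook is still behind the bar at (280,80). Lifting straight up.

{"name": "move_arm", "arguments": {"moves": [{"xyz": [-0.01,0,0],"twist": 0.0,"grip": -0.4},{"xyz": [-0.03,0,0],"twist": 0.0,"grip": -0.4},{"xyz": [-0.04,0,0],"twist": 0.0,"grip": -0.4},{"xyz": [-0.03,0,0],"twist": 0.0,"grip": -0.4},{"xyz": [-0.03,0,0],"twist": 0.0,"grip": -0.4},{"xyz": [0,0,0],"twist": 0.0,"grip": -0.4},{"xyz": [0,0,0],"twist": 0.0,"grip": -0.4}]}}

```text
t: 17.42
tool_pos: [0.5212, -0.1497, 0.3554]
tcp_rot: [1.967, 1.571, -1.14]
force: [-0.3, -0.1, -1.2]
opening: 0.0254
```

Run:
```python
from h import *
s,f=grab('wrist','w16.png'); print(s['t'],s['tool_pos'],s['force'],s['opening'])
grab('top','top2.png')
```

```text
17.425 [ 0.52115647 -0.14966238  0.35540714] [-0.29743853 -0.06349871 -1.22683811] 0.02542845461729832
```

View pics/w16.png

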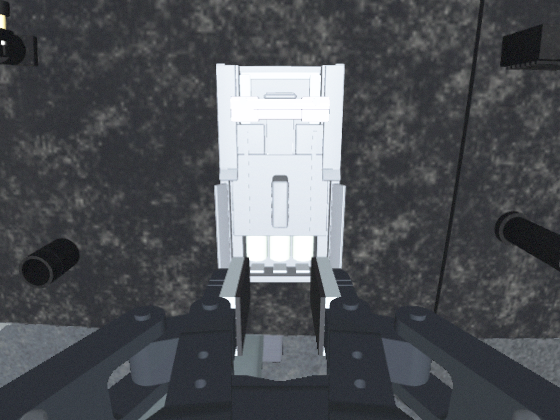

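View pics/top2.png

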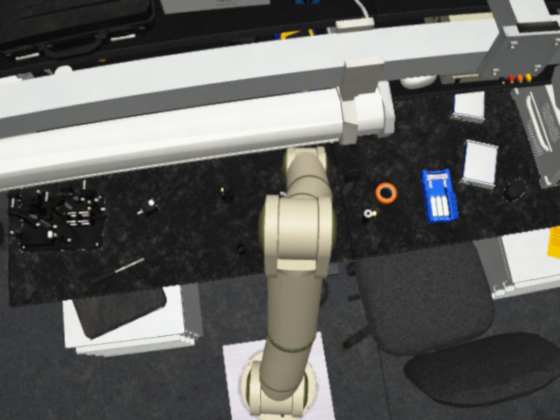

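The cover stays shut by itself: the hook is behind the bar at (280,95). The bystanders in view are unmoved and the arm is clear. Handing in.

Run:
```python
from h import *
print(bot.hand_in())
```

```text
the job is handed in; nothing more can be done
None
```

The cover is latched on the grey battery box and stayed shut after I let go, and the job is handed in. It took about 17.5 s of the 72 s.

- **Placing and sliding:** I gripped the cover by its rib, laid it flat on the rails with the tab leading, and slid it under the lips.
- **The click:** The push rose to a peak of 10.3 N, then dropped to about 4.5 N, and the hook came up behind the bar. I stopped there, before the end stop.
- **Latch check:** When I eased back about 1 mm, the push dropped to zero and turned into a slight pull, so the latch was holding.
- **After release:** A wrist picture from above, about 0.9 s after letting go, shows the hook still behind the bar and the arm clear. The bystanders in view look unmoved; the area right around the box was hidden by the arm in the last top picture, but the wrist picture covers it.

Two things went less than smoothly. The first move call was refused because some rows left out a field, so nothing moved. One sideways shift came out about 1 mm too far; I saw it in the picture and corrected it before lowering the cover. None of the checks disagreed at the end.

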